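Pack three look-alike power modules by weight

TASK

Three grey power modules look the same but weigh differently, which only hefting them tells. Stack them in the blue tote for shipping, the heaviest first at the bottom, then the middle one on it, then the lightest on top: upright, squarely over one another, ends in line, each set down gently rather than dropped. Leave the other things on the bench where they are.

Things in the scene. Friction and masses are not known exactly. Their poses are not given: they have to be found in the camera images.
- module_a: one of three look-alike grey power modules: flat-topped box 110 long (x) x 60 wide (y) x 44 mm high, origin at the centre of its underside, z up; green terminals on the short ends (3 mm proud), label with orange stripe on top. Smooth long sides, easily gripped across the 60 mm. Weighs about 0.24, 0.45 or 0.75 kg (within 12 %), drawn anew each time whatever its letter; the core has 1.5 mm of play
- module_b: one of three look-alike grey power modules: flat-topped box 110 long (x) x 60 wide (y) x 44 mm high, origin at the centre of its underside, z up; green terminals on the short ends (3 mm proud), label with orange stripe on top. Smooth long sides, easily gripped across the 60 mm. Weighs about 0.24, 0.45 or 0.75 kg (within 12 %), drawn anew each time whatever its letter; the core has 1.5 mm of play
- module_c: one of three look-alike grey power modules: flat-topped box 110 long (x) x 60 wide (y) x 44 mm high, origin at the centre of its underside, z up; green terminals on the short ends (3 mm proud), label with orange stripe on top. Smooth long sides, easily gripped across the 60 mm. Weighs about 0.24, 0.45 or 0.75 kg (within 12 %), drawn anew each time whatever its letter; the core has 1.5 mm of play
- tote: blue open-topped plastic tote fixed to the bench, outside 190 (x) x 164 (y) x 70 mm high, walls and floor 5 mm thick; a lip round the rim makes it 200 x 174 mm at the top. Origin at the centre of its underside, so its flat inner floor lies 5 mm above the origin; z up. Empty at the start; the stack of three modules will stand 67 mm proud of its rim
- board: bystander: green circuit board lying flat, 110 (x) x 160 (y) mm, about 18 mm high with its parts; origin at the centre of its underside
- tape: bystander: roll of brown tape lying flat, 90 mm across, 25 mm high; origin at the centre of its underside
- driver: bystander: screwdriver with red handle, 180 mm long, lying along x; origin under its middle
- carton: bystander: small cardboard box 70 (x) x 90 (y) x 60 mm high; origin at the centre of its underside
- cleaner: bystander: white upright bottle with red cap, 56 mm across, 150 mm high; origin at the centre of its underside
- terminal: bystander: green terminal bar 30 (x) x 120 (y) x 28 mm high; origin at the centre of its underside
- meter: bystander: yellow hand-held meter lying flat, 75 (x) x 150 (y) x about 44 mm high; origin at the centre of its underside
Not all that is in view belongs to the job. What is shaped like the module_c but pink is not meant.

How it is judged:
On the way, in this order (a step that is already met when the one before it is completed fails the run):
1. the heaviest module stands on the tote's floor, let go, with the other two still out of the tote (((x of module_a in the frame of tote between -0.07 and 0.07 m and y of module_a in the frame of tote between -0.07 and 0.07 m and z of module_a in the frame of tote between 0 and 0.012 m and contact force between module_a and tote above 5.7 N and angle between module_a's own z axis and vertical below 0.06 rad and contact force between module_a and the fingers below 0.2 N and horizontal distance between each of module_b, module_c and tote above 0.13 m) or (x of module_b in the frame of tote between -0.07 and 0.07 m and y of module_b in the frame of tote between -0.07 and 0.07 m and z of module_b in the frame of tote between 0 and 0.012 m and contact force between module_b and tote above 5.7 N and angle between module_b's own z axis and vertical below 0.06 rad and contact force between module_b and the fingers below 0.2 N and horizontal distance between each of module_a, module_c and tote above 0.13 m) or (x of module_c in the frame of tote between -0.07 and 0.07 m and y of module_c in the frame of tote between -0.07 and 0.07 m and z of module_c in the frame of tote between 0 and 0.012 m and contact force between module_c and tote above 5.7 N and angle between module_c's own z axis and vertical below 0.06 rad and contact force between module_c and the fingers below 0.2 N and horizontal distance between each of module_a, module_b and tote above 0.13 m))), for 0.2 s.
2. the middle-weight module rests squarely on the heaviest, let go, with the lightest still out of the tote (((z of module_b in the frame of tote between 0.038 and 0.056 m and contact force between module_b and module_a between 3.3 and 5.7 N and horizontal distance between module_c and tote above 0.13 m and contact force between module_b and the fingers below 0.2 N and horizontal distance between module_a and module_b below 0.015 m and angle between the x axis of module_a and the x axis of module_b, either way round below 0.17 rad) or (z of module_c in the frame of tote between 0.038 and 0.056 m and contact force between module_c and module_a between 3.3 and 5.7 N and horizontal distance between module_b and tote above 0.13 m and contact force between module_c and the fingers below 0.2 N and horizontal distance between module_a and module_c below 0.015 m and angle between the x axis of module_a and the x axis of module_c, either way round below 0.17 rad) or (z of module_a in the frame of tote between 0.038 and 0.056 m and contact force between module_a and module_b between 3.3 and 5.7 N and horizontal distance between module_c and tote above 0.13 m and contact force between module_a and the fingers below 0.2 N and horizontal distance between module_b and module_a below 0.015 m and angle between the x axis of module_b and the x axis of module_a, either way round below 0.17 rad) or (z of module_c in the frame of tote between 0.038 and 0.056 m and contact force between module_c and module_b between 3.3 and 5.7 N and horizontal distance between module_a and tote above 0.13 m and contact force between module_c and the fingers below 0.2 N and horizontal distance between module_b and module_c below 0.015 m and angle between the x axis of module_b and the x axis of module_c, either way round below 0.17 rad) or (z of module_a in the frame of tote between 0.038 and 0.056 m and contact force between module_a and module_c between 3.3 and 5.7 N and horizontal distance between module_b and tote above 0.13 m and contact force between module_a and the fingers below 0.2 N and horizontal distance between module_c and module_a below 0.015 m and angle between the x axis of module_c and the x axis of module_a, either way round below 0.17 rad) or (z of module_b in the frame of tote between 0.038 and 0.056 m and contact force between module_b and module_c between 3.3 and 5.7 N and horizontal distance between module_a and tote above 0.13 m and contact force between module_b and the fingers below 0.2 N and horizontal distance between module_c and module_b below 0.015 m and angle between the x axis of module_c and the x axis of module_b, either way round below 0.17 rad))), for 0.2 s.
At the end, for the whole second after the job is handed in: one stack at rest in the tote, let go: heaviest on its floor, middle, lightest on top (by the weight each carries); within 15 mm and 10 degrees of one another, either way round, tilted under 3.4 degrees; centres within 70 mm of the tote's centre along each side (contact force between each of module_a, module_b, module_c and the fingers below 0.2 N and angle between each of module_a, module_b, module_c's own z axis and vertical below 0.06 rad and linear speed of each of module_a, module_b, module_c below 0.02 m/s and x of module_a in the frame of tote between -0.07 and 0.07 m and y of module_a in the frame of tote between -0.07 and 0.07 m and x of module_b in the frame of tote between -0.07 and 0.07 m and y of module_b in the frame of tote between -0.07 and 0.07 m and x of module_c in the frame of tote between -0.07 and 0.07 m and y of module_c in the frame of tote between -0.07 and 0.07 m and horizontal distance between module_a and module_b below 0.015 m and angle between the x axis of module_a and the x axis of module_b, either way round below 0.17 rad and horizontal distance between each of module_a, module_b and module_c below 0.015 m and angle between the x axis of each of module_a, module_b and the x axis of module_c, either way round below 0.17 rad and ((z of module_b in the frame of tote between 0.038 and 0.056 m and z of module_c in the frame of tote between 0.082 and 0.1 m and contact force between module_c and module_b between 1.2 and 3.3 N and contact force between module_b and module_a between 5.7 and 8.1 N) or (z of module_c in the frame of tote between 0.038 and 0.056 m and z of module_b in the frame of tote between 0.082 and 0.1 m and contact force between module_b and module_c between 1.2 and 3.3 N and contact force between module_c and module_a between 5.7 and 8.1 N) or (z of module_a in the frame of tote between 0.038 and 0.056 m and z of module_c in the frame of tote between 0.082 and 0.1 m and contact force between module_c and module_a between 1.2 and 3.3 N and contact force between module_a and module_b between 5.7 and 8.1 N) or (z of module_c in the frame of tote between 0.038 and 0.056 m and z of module_a in the frame of tote between 0.082 and 0.1 m and contact force between module_a and module_c between 1.2 and 3.3 N and contact force between module_c and module_b between 5.7 and 8.1 N) or (z of module_a in the frame of tote between 0.038 and 0.056 m and z of module_b in the frame of tote between 0.082 and 0.1 m and contact force between module_b and module_a between 1.2 and 3.3 N and contact force between module_a and module_c between 5.7 and 8.1 N) or (z of module_b in the frame of tote between 0.038 and 0.056 m and z of module_a in the frame of tote between 0.082 and 0.1 m and contact force between module_a and module_b between 1.2 and 3.3 N and contact force between module_b and module_c between 5.7 and 8.1 N))); the robot touches nothing.
It fails at once if a module is dropped (moving faster than 0.5 m/s with no finger on it) ((linear speed of module_a above 0.5 m/s and contact force between module_a and the fingers below 0.2 N) or (linear speed of module_b above 0.5 m/s and contact force between module_b and the fingers below 0.2 N) or (linear speed of module_c above 0.5 m/s and contact force between module_c and the fingers below 0.2 N)).
It fails at once if a module is banged or pressed down with over 100 N on the tote or another module (contact force between any of module_a, module_b, module_c and tote above 100 N or contact force between module_a and module_b above 100 N or contact force between any of module_a, module_b and module_c above 100 N).
It fails at once if a module is tipped more than 34 degrees (angle between any of module_a, module_b, module_c's own z axis and vertical above 0.6 rad).
It fails at once if a bystander is moved more than 30 mm (distance of any of board, tape, driver, carton, cleaner, terminal, meter from where it was at the start of the episode above 0.03 m).
It also fails if it takes over 72 s, if anything falls off the work surface, if the arm or the gripper's body presses on something with over 40 N, if the wrist force passes 120 N, or if a joint passes its speed limit or range.

ROBOT

A 7-joint arm with a two-finger parallel gripper is mounted at the origin on the work surface. World frame = base frame: x ahead of the robot, y to its left, z up, the work surface at z = 0. Lengths are in m, angles in rad, forces in N, time in s.
With the tool pointing down it reaches from about 0.425 to 0.825 m from the base axis. Payload 3.6 kg.
Tool frame: the origin (TCP) lies at the very end of the fingers, on their centre line; the grasp point (between the pads) lies arm.pinch_z behind it (arm.pinch_z is the distance from the TCP to the grasp point, in m); y points along the fingers, z is the direction in which the jaws open and shut, and the axes are right-handed (so a half turn about y gives the same grasp; the last joint's range is limited). The gripper opens to 93 mm and grips with 3 to 60 N. Pads are 15 mm wide; open, the fingers measure 128 mm over their backs; the gripper's body (75 mm by 188 mm) begins 65 mm behind the grasp point.
Start: joints at [-1.355, 0.615, -0.013, 1.423, 0.008, 1.103, -0.04], TCP at [0.156, 0.631, 0.219] pointing down, gripper open.
Joint ranges: [-3.12, 3.12], [-0.3, 2.06], [-1.34, 1.32], [0.26, 2.42], [-1.36, 4.5], [0.01, 1.98], [-2.84, 2.84]. Speed limits (rad/s): [2.79, 2.79, 3.14, 3.14, 3.14, 3.14, 3.14].

INTERFACE

Orientations are given as a rotation vector (axis times angle).
In Python, from rig import arm gives the robot as it stands. The module is installed in compiled form; this text tells all that it offers.
- The arm moves only by the tool jog_arm, never from a script. Its argument "moves" is a list of rows, each an object of numbers: "x", "y", "z": the shift along the tool's x, y, z in mm; "rx", "ry", "rz": the turn, a rotation vector about the tool's x, y, z in rad; "claw": the closure in counts, from 0 (fully open) to 255 (shut). A call has 1 to 10 rows; each row shifts and turns the commanded pose from where the row before left it, along the tool's axes as they then stand; what a row does not reach is not made up. A row lasts 1/8 s, in which the tool goes at most 62.5 mm and 10.7 degrees, less where a joint would pass 70% of its speed; a pose out of reach is approached as far as the arm can. A call is refused whole if a number of a shift passes 62.5 or a number of a turn 0.188, either way. A call with a gripper value outside its range is refused whole. The fingers move at their own pace and stop on an object; "force" is the grip in N (left out, the last holds). Time passes only in rows, so rows that do not move let the fingers close. It gives the time, the measured TCP pose, the force and the opening at its end, in the units of the state.
- arm.read_state(): the state, without advancing time (a new reading comes with each control period).
- arm.get_image(name): name is "scene" or "top" or "wrist"; returns a dict with "color" (420x560x3 uint8, red, green, blue), "mtx" (3x3 intrinsics, pixels), "D" ([k1, k2, p1, p2, k3] as OpenCV has them; the pictures are not rectified), "eye" and "rotation" of the camera in the world; the wrist camera has in their place "hand_eye" (4x4, takes a point from camera to tool coordinates, whose origin is the TCP and whose axes are the tool frame's). Camera axes: x right, y up, looking along -z (the intrinsics and any distortion apply to the point x, -y, -z); pixel columns grow to the right and rows downward; lengths in m; the calibration is good to about 2 mm. A picture is of the moment at which its call begins: read the wrist's pose just before it. There is no depth.
- arm.job_done(): hands the job in, once; it reports no verdict.
Trained networks look in the newest picture that a camera, given by its name, has taken for a name from the list of things; names that differ only in an ending like _2 or _b are one class to them, and where a whole thing is asked for, a point or a joint stands for the part that bears it (a point fixed in the world has none). Each returns a list of dicts, best first, with "score" (0 to 1); they miss things now and then, are a little off and sometimes report something else, mostly with a low value. They report only what shows in the picture. A call takes as long as a camera call. They do not tell look-alikes from the thing itself.
- arm.masks_of(camera, target): "mask" (420x560 bool, what is visible of it) and "bbox" ([left, top, right, bottom] in pixels, round what is visible of it).
The state is a dict: "time": time; "joint_positions": joint angles; "joint_velocities": joint speeds; "joint_torque": joint torques, N m; "eef_pos": TCP position; "orientation": TCP orientation; "wrist_force": force on the tool from outside, world axes, zero at the start; "ft_torque": the same for the moment, N m; "width": finger opening in m.
Only numpy, scipy, OpenCV 4.12 (cv2) and the standard library are available. Lean on these libraries where they do the work, as an engineer would, in place of code of your own. Each camera call takes 0.05 s, during which the arm holds its last target. There are 200 camera calls.

## Working session

There is one attempt and no reset: what is moved stays moved. The work goes in short steps, Python scripts to look and compute and a tool call to move; the robot and the scene stay as the last step left them, time stands still between calls to the robot, and variables do not carry over. Pictures are saved under pics/ and viewed, about 8 in all and at most 12, crops included, and the job is handed in when it is done.

Besides the shell and the picture viewer there is one more tool, called after "Request:" as a command line: name --argument value ..., lists and objects as JSON in quotes. jog_arm: Moves the arm, as the interface text tells. Its arguments: {"type":"object","properties":{"moves":{"type":"array"},"force":{"type":"number"}},"required":["moves"]}

```bash
mkdir -p pics; cat > h.py <<'E'
import numpy as np, cv2, json
from rig import arm
from scipy.spatial.transform import Rotation as R
def rot(o):
    o=np.array(o,float); return o if o.shape==(3,3) else R.from_rotvec(o).as_matrix()
def grab(cam):
    s=arm.read_state(); im=arm.get_image(cam)
    if cam=='wrist':
        T=np.eye(4);T[:3,:3]=rot(s['orientation']);T[:3,3]=s['eef_pos']
        M=T@np.array(im['hand_eye']); im['eye']=M[:3,3]; im['rotation']=M[:3,:3]
    im['eye']=np.array(im['eye']); im['Rw']=rot(im['rotation']); return im
def ray(im,px,z):
    p=cv2.undistortPoints(np.array(px,float).reshape(-1,1,2),np.array(im['mtx']),np.array(im['D'])).reshape(-1,2)
    d=np.c_[p[:,0],-p[:,1],-np.ones(len(p))]@im['Rw'].T
    return im['eye']+d*((z-im['eye'][2])/d[:,2])[:,None]
def proj(im,P):
    c=(np.array(P,float).reshape(-1,3)-im['eye'])@im['Rw']
    return cv2.projectPoints(c*[1,-1,-1],np.zeros(3),np.zeros(3),np.array(im['mtx']),np.array(im['D']))[0].reshape(-1,2)
def save(im,n): cv2.imwrite('pics/'+n,im['color'][:,:,::-1])
E
python3 - <<'E'
from h import *
s=arm.read_state(); print({k:np.round(v,3).tolist() for k,v in s.items()}, arm.pinch_z)
print(rot(s['orientation']).round(3))
im=grab('top'); save(im,'top.png'); print(im['eye'],im['Rw'].round(3))
for t in ['module_a','tote']:
    for d in arm.masks_of('top',t):
        c=cv2.minAreaRect(np.argwhere(d['mask'])[:,::-1].astype(np.float32))
        print(t,round(d['score'],2),d['bbox'],c,ray(im,[c[0]],.044 if t!='tote' else .07).round(3), d['mask'].sum())
i2=grab('scene'); save(i2,'scene.png')
E
```

```text
{'time': 0.0, 'joint_positions': [-1.355, 0.616, -0.013, 1.425, 0.008, 1.103, -0.04], 'joint_velocities': [-0.0, -0.0, -0.0, -0.001, 0.001, -0.001, -0.001], 'joint_torque': [-0.001, -45.893, 0.209, -16.575, -0.061, 0.02, 0.0], 'eef_pos': [0.155, 0.63, 0.217], 'orientation': [-1.565, 0.19, -0.19], 'wrist_force': [0.154, 0.476, 0.699], 'ft_torque': [-0.016, 0.026, 0.044], 'width': 0.093} 0.0188
[[ 0.971 -0.001  0.239]
 [-0.239 -0.003  0.971]
 [ 0.    -1.    -0.003]]
[0.32738778 0.03954875 1.2056277 ] [[ 0.025  0.981 -0.19 ]
 [-1.     0.027  0.008]
 [ 0.013  0.19   0.982]]
module_a 0.95 [158.8, 216.4, 198.5, 263.3] ((175.8000030517578, 239.1000213623047), (44.72135925292969, 26.385601043701172), 63.43495178222656) [[0.489 0.292 0.044]] 1131
module_a 0.92 [100.2, 208.2, 141.3, 260.7] ((120.30047607421875, 235.39108276367188), (45.77376174926758, 28.22981071472168), 66.50143432617188) [[0.495 0.435 0.044]] 1256
module_a 0.91 [272.9, 228.2, 305.8, 273.5] ((288.6905212402344, 250.41403198242188), (23.713247299194336, 44.53594207763672), 15.5241117477417) [[0.468 0.    0.044]] 1023
module_a 0.88 [269.9, 173.4, 295.2, 219.2] ((280.5294494628906, 195.3823699951172), (23.040882110595703, 43.17134094238281), 14.03624439239502) [[0.613 0.025 0.044]] 961
tote 0.56 [359.6, 200.9, 444.8, 289.8] ((401.3436279296875, 243.3194580078125), (79.94229125976562, 74.66654205322266), 81.57302856445312) [[ 0.49  -0.284  0.07 ]] 5658
tote 0.23 [267.3, 171.8, 291.9, 220.4] ((281.0283203125, 195.65093994140625), (23.763378143310547, 44.367462158203125), 15.945394515991211) [[0.606 0.024 0.07 ]] 1023
```

View pics/top.png

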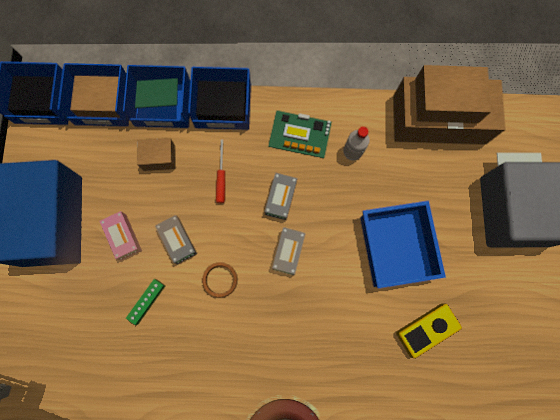

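View pics/scene.png

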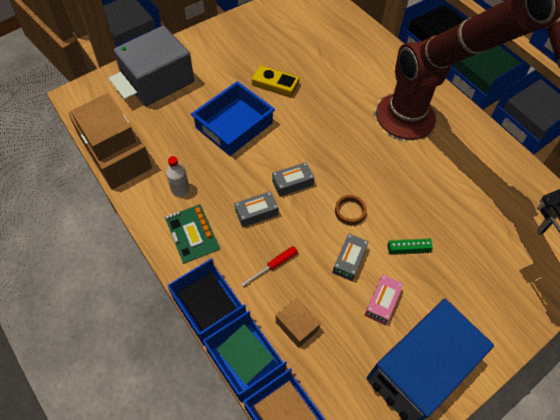

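The scene matches the given sizes. Candidates in the top view: grey modules at (176,239), (288,250) and (280,195); the pink look-alike at (120,235) is not meant. The tote is at (402,244). Next I fit the poses and check a close crop.

```bash
cat >> h.py <<'E'
from scipy.optimize import minimize
def hull(im,p,dims,z0=0,z1=None):
    L,W,H=dims; c,s=np.cos(p[2]),np.sin(p[2])
    P=[[p[0]+c*a-s*b,p[1]+s*a+c*b,z] for a in(-L/2,L/2) for b in(-W/2,W/2) for z in(z0,z0+H)]
    return cv2.convexHull(proj(im,P).astype(np.float32))
def fit(im,mask,p0,dims,z0=0):
    S=4; m=cv2.resize(mask.astype(np.uint8),None,fx=S,fy=S,interpolation=cv2.INTER_NEAREST)
    def cost(q):
        r=np.zeros_like(m); h=(hull(im,[q[0],q[1],q[2]/10],dims,z0)+.5)*S-.5
        cv2.fillConvexPoly(r,np.round(h*16).astype(np.int32),1,shift=4)
        return 1-(r&m).sum()/max((r|m).sum(),1)
    q0=np.array([p0[0],p0[1],p0[2]*10])
    sx=q0+np.array([[0,0,0],[.02,0,0],[0,.02,0],[0,0,2.]])
    o=minimize(cost,q0,method='Nelder-Mead',options=dict(initial_simplex=sx,xatol=2e-4,fatol=1e-4))
    return np.array([o.x[0],o.x[1],o.x[2]/10]),1-o.fun
MOD=(.114,.06,.044); TOTE=(.2,.174,.07)
def pl(x,y,z,yaw):
    """rotation about tool y, then shift in tool axes (mm) to put the TCP there"""
    s=arm.read_state(); Rt=rot(s['orientation']); p=np.array(s['eef_pos'])
    c,n=np.cos(yaw),np.sin(yaw); G=np.array([[c,0,-n],[n,0,c],[0,-1,0]])
    rv=R.from_matrix(Rt.T@G).as_rotvec()
    print('rot',rv.round(4),'then shift mm',(G.T@(np.array([x,y,z])-p)*1e3).round(1),'at',p.round(4),'F',np.round(s['wrist_force'],2),'w',round(s['width'],4),'t',s['time'])
E
python3 - <<'E'
from h import *
im=grab('top')
for d in arm.masks_of('top','module_a')[:4]:
    c=cv2.minAreaRect(np.argwhere(d['mask'])[:,::-1].astype(np.float32))[0]
    P=ray(im,[c],.03)[0]
    print(c,max((fit(im,d['mask'],[P[0],P[1],a],MOD) for a in(-.3,.4)),key=lambda r:r[1]))
d=arm.masks_of('top','tote')[0]
print('tote',fit(im,d['mask'],[.49,-.284,.14],TOTE))
pl(.49,.29,.25,.44)
cv2.imwrite('pics/crop.png',cv2.resize(im['color'][160:290,90:320,::-1],None,fx=3,fy=3,interpolation=cv2.INTER_CUBIC))
E
```

```text
(289.0000305175781, 250.50003051757812) (array([ 0.46929381, -0.00067971, -0.23601823]), np.float64(0.9063973455963676))
(119.95513916015625, 235.28152465820312) (array([0.49890164, 0.44120303, 0.51407467]), np.float64(0.9498317975720345))
(280.6632080078125, 195.77980041503906) (array([ 0.61675999,  0.0232545 , -0.2331682 ]), np.float64(0.9422263973696571))
(176.3000030517578, 238.6000213623047) (array([0.49334106, 0.29494768, 0.54235437]), np.float64(0.8996143132633383))
tote (array([ 0.49220769, -0.2900513 ,  0.18097157]), np.float64(0.9718179889690284))
rot [ 5.000e-04 -6.818e-01 -2.000e-04] then shift mm [ 157.4  -31.6 -450.9] at [0.1556 0.6309 0.2184] F [0.   0.28 0.25] w 0.0927 t 0.35
```

View pics/crop.png

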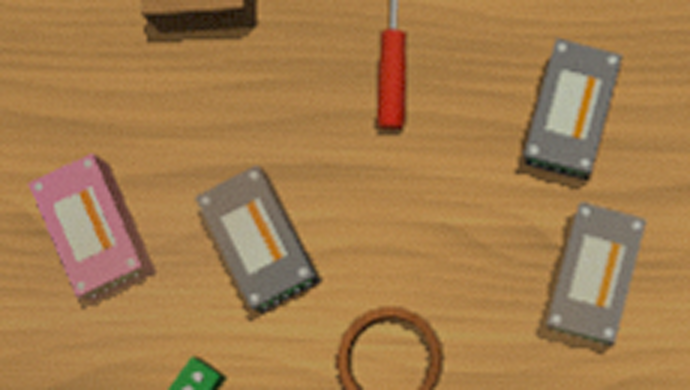

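The crop shows grey modules at crop (258,240), (570,110) and (590,275), and the pink one at (88,230), left out. I'll move above the first grey module for a wrist look.

Request:
jog_arm --moves '[{"y": -16,"ry": -0.17},{"y": -16,"ry": -0.17},{"ry": -0.17},{"ry": -0.17},{"x": 32,"z": -50},{"x": 32,"z": -50},{"x": 32,"z": -50},{"x": 31,"z": -50},{"x": 30,"z": -50},{"z": -50}]' --force 30

```text
invalid input
```

Request:
jog_arm --moves '[{"z": -50},{"z": -50},{"z": -50},{},{}]'

```text
invalid input
```

```bash
cat > look.py <<'E'
import sys
from h import *
# look.py name x y yaw z0 : fit module nearest given pose in the wrist view
n=sys.argv[1]; g=np.array(list(map(float,sys.argv[2:5]))); z0=float(sys.argv[5])
im=grab('wrist'); col=im['color'][:,:,::-1].copy(); best=None
for d in arm.masks_of('wrist','module_a'):
    p,i=fit(im,d['mask'],g,MOD,z0); b=d['bbox']; print(round(d['score'],2),b,p.round(4),round(i,3))
    if i>.7: cv2.polylines(col,[np.round(hull(im,p,MOD,z0)).astype(np.int32)],True,(0,0,255),1)
cv2.imwrite('pics/'+n,col)
E
python3 look.py w1.png .493 .295 .5 0; python3 -c "
from h import *
pl(.493,.295,.25,.5)"
```

```text
0.72 [182.1, 407.3, 216.9, 420.0] [0.493 0.295 0.5  ] 0.0
rot [ 2.000e-04 -7.418e-01 -1.000e-04] then shift mm [ 135.   -31.4 -456.6] at [0.1556 0.631  0.2186] F [0.52 0.42 0.15] w 0.0929 t 0.45
```

View pics/w1.png

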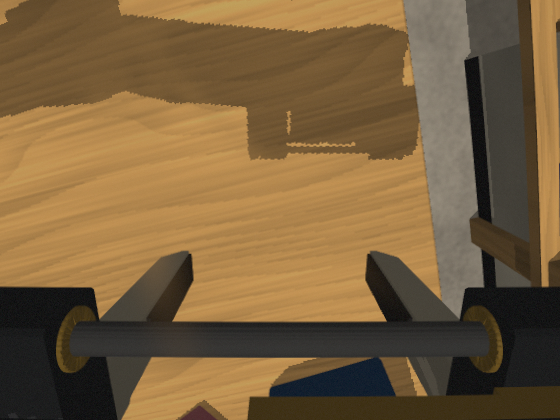

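The wrist view looks past the fingertips at about (190–370, 255), with no module in it. The moves were refused, probably because every row needs all its fields.

Request:
jog_arm --moves '[{"x": 0,"y": -16,"z": 0,"rx": 0,"ry": -0.17,"rz": 0,"claw": 0},{"x": 0,"y": -16,"z": 0,"rx": 0,"ry": -0.17,"rz": 0,"claw": 0},{"x": 0,"y": 0,"z": 0,"rx": 0,"ry": -0.17,"rz": 0,"claw": 0},{"x": 0,"y": 0,"z": 0,"rx": 0,"ry": -0.17,"rz": 0,"claw": 0},{"x": 32,"y": 0,"z": -50,"rx": 0,"ry": 0,"rz": 0,"claw": 0},{"x": 32,"y": 0,"z": -50,"rx": 0,"ry": 0,"rz": 0,"claw": 0},{"x": 32,"y": 0,"z": -50,"rx": 0,"ry": 0,"rz": 0,"claw": 0}]' --force 30

```text
time: 1.32
eef_pos: [0.3078, 0.535, 0.2508]
orientation: [-1.543, -0.344, 0.343]
wrist_force: [1.1, 0.8, 0.3]
width: 0.0931
```

```bash
python3 -c "
from h import *
pl(.493,.295,.25,.5)
im=grab('wrist'); print(im['Rw'].round(2),im['eye']); print(ray(im,[[280,30],[280,200],[30,100],[530,100]],.044).round(3))"
```

```text
rot [-0.0001 -0.0616  0.0006] then shift mm [  47.5    0.8 -299.4] at [0.3078 0.535  0.2508] F [1.06 0.82 0.29] w 0.0931 t 1.325
[[-0.42 -0.87 -0.25]
 [ 0.91 -0.41 -0.12]
 [ 0.   -0.28  0.96]] [0.23670966 0.50152193 0.416643  ]
[[0.16  0.467 0.044]
 [0.318 0.541 0.044]
 [0.331 0.255 0.044]
 [0.106 0.736 0.044]]
```

Request:
jog_arm --moves '[{"x": 20,"y": 0,"z": -50,"rx": 0,"ry": -0.06,"rz": 0,"claw": 0},{"x": 20,"y": 0,"z": -50,"rx": 0,"ry": 0,"rz": 0,"claw": 0},{"x": 20,"y": 0,"z": -50,"rx": 0,"ry": 0,"rz": 0,"claw": 0},{"x": 20,"y": 0,"z": -50,"rx": 0,"ry": 0,"rz": 0,"claw": 0},{"x": 20,"y": 0,"z": -50,"rx": 0,"ry": 0,"rz": 0,"claw": 0},{"x": 0,"y": 0,"z": -49,"rx": 0,"ry": 0,"rz": 0,"claw": 0},{"x": 0,"y": 0,"z": 0,"rx": 0,"ry": 0,"rz": 0,"claw": 0},{"x": 0,"y": 0,"z": 0,"rx": 0,"ry": 0,"rz": 0,"claw": 0}]' --force 30

```text
time: 2.38
eef_pos: [0.5342, 0.3197, 0.2507]
orientation: [-1.534, -0.391, 0.391]
wrist_force: [-0.3, 0.2, -0.5]
width: 0.0927
```

```bash
python3 look.py w2.png .493 .295 .5 0; python3 -c "
from h import *
pl(.493,.295,.15,.5)"
```

```text
0.95 [0.0, 69.2, 77.0, 181.9] [0.493 0.295 0.5  ] 0.0
0.81 [248.0, 86.5, 305.5, 194.4] [0.4916 0.296  0.5191] 0.949
0.77 [353.4, 161.4, 420.9, 258.7] [0.493 0.295 0.5  ] 0.0
0.65 [2.2, 0.0, 80.8, 55.6] [0.493 0.295 0.5  ] 0.0
rot [-0.0016  0.0016 -0.    ] then shift mm [-47.9 100.8  -3.3] at [0.5334 0.3208 0.2508] F [-0.46  0.19 -1.29] w 0.0929 t 2.475
```

View pics/w2.png

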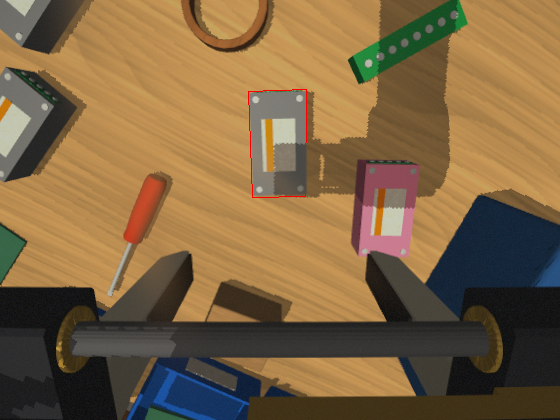

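The wrist view shows the grey module at (278,142) with a good fit, and the pink one at (387,208). I'll descend on the grey one.

```bash
python3 -c "
from h import *
pl(.4916,.296,.010,.519)"
```

```text
rot [-0.0016 -0.0174  0.    ] then shift mm [-48.6 240.8  -0.8] at [0.5334 0.3208 0.2508] F [-0.46  0.19 -1.29] w 0.0929 t 2.475
```

Request:
jog_arm --moves '[{"x": -24,"y": 50,"z": 0,"rx": 0,"ry": -0.017,"rz": 0,"claw": 0},{"x": -24,"y": 50,"z": -1,"rx": 0,"ry": 0,"rz": 0,"claw": 0},{"x": 0,"y": 50,"z": 0,"rx": 0,"ry": 0,"rz": 0,"claw": 0},{"x": 0,"y": 45,"z": 0,"rx": 0,"ry": 0,"rz": 0,"claw": 0},{"x": 0,"y": 30,"z": 0,"rx": 0,"ry": 0,"rz": 0,"claw": 0},{"x": 0,"y": 13,"z": 0,"rx": 0,"ry": 0,"rz": 0,"claw": 0},{"x": 0,"y": 0,"z": 0,"rx": 0,"ry": 0,"rz": 0,"claw": 0}]'

```text
time: 3.35
eef_pos: [0.4927, 0.2955, 0.0124]
orientation: [-1.532, -0.404, 0.406]
wrist_force: [0.2, -0.2, 0.4]
width: 0.0929
```

Request:
jog_arm --moves '[{"x": 0,"y": 0,"z": 0,"rx": 0,"ry": 0,"rz": 0,"claw": 120},{"x": 0,"y": 0,"z": 0,"rx": 0,"ry": 0,"rz": 0,"claw": 120},{"x": 0,"y": 0,"z": 0,"rx": 0,"ry": 0,"rz": 0,"claw": 120},{"x": 0,"y": 0,"z": 0,"rx": 0,"ry": 0,"rz": 0,"claw": 120}]' --force 35

```text
time: 3.85
eef_pos: [0.4932, 0.2959, 0.0133]
orientation: [-1.531, -0.405, 0.403]
wrist_force: [-1.0, 2.1, 2.8]
width: 0.0597
```

Gripped at 59.7 mm. Now lift and weigh.

Request:
jog_arm --moves '[{"x": 0,"y": -12,"z": 0,"rx": 0,"ry": 0,"rz": 0,"claw": 120},{"x": 0,"y": -18,"z": 0,"rx": 0,"ry": 0,"rz": 0,"claw": 120},{"x": 0,"y": 0,"z": 0,"rx": 0,"ry": 0,"rz": 0,"claw": 120},{"x": 0,"y": 0,"z": 0,"rx": 0,"ry": 0,"rz": 0,"claw": 120},{"x": 0,"y": 0,"z": 0,"rx": 0,"ry": 0,"rz": 0,"claw": 120},{"x": 0,"y": 0,"z": 0,"rx": 0,"ry": 0,"rz": 0,"claw": 120}]'

```text
time: 4.6
eef_pos: [0.493, 0.2943, 0.0422]
orientation: [-1.533, -0.403, 0.405]
wrist_force: [0.0, 0.6, -4.3]
width: 0.0599
```

Request:
jog_arm --moves '[{"x": 0,"y": 0,"z": 0,"rx": 0,"ry": 0,"rz": 0,"claw": 120}]'

```text
time: 4.72
eef_pos: [0.4931, 0.2945, 0.0424]
orientation: [-1.533, -0.403, 0.404]
wrist_force: [0.6, -0.2, -5.1]
width: 0.0598
```

Request:
jog_arm --moves '[{"x": 0,"y": 0,"z": 0,"rx": 0,"ry": 0,"rz": 0,"claw": 120}]'

```text
time: 4.85
eef_pos: [0.4932, 0.2945, 0.0425]
orientation: [-1.533, -0.404, 0.404]
wrist_force: [1.3, -0.7, -4.1]
width: 0.0596
```

About 4.5 N, so this is the middle one. I'll set it back and open.

Request:
jog_arm --moves '[{"x": 0,"y": 15,"z": 0,"rx": 0,"ry": 0,"rz": 0,"claw": 120},{"x": 0,"y": 10,"z": 0,"rx": 0,"ry": 0,"rz": 0,"claw": 120},{"x": 0,"y": 4,"z": 0,"rx": 0,"ry": 0,"rz": 0,"claw": 120},{"x": 0,"y": 0,"z": 0,"rx": 0,"ry": 0,"rz": 0,"claw": 120},{"x": 0,"y": 0,"z": 0,"rx": 0,"ry": 0,"rz": 0,"claw": 0},{"x": 0,"y": 0,"z": 0,"rx": 0,"ry": 0,"rz": 0,"claw": 0},{"x": 0,"y": 0,"z": 0,"rx": 0,"ry": 0,"rz": 0,"claw": 0}]'

```text
time: 5.72
eef_pos: [0.4938, 0.2949, 0.014]
orientation: [-1.532, -0.405, 0.403]
wrist_force: [0.1, -0.2, -0.4]
width: 0.0852
```

Request:
jog_arm --moves '[{"x": 0,"y": -40,"z": 0,"rx": 0,"ry": 0,"rz": 0,"claw": 0},{"x": 0,"y": -50,"z": 0,"rx": 0,"ry": 0,"rz": 0,"claw": 0},{"x": 0,"y": -50,"z": 0,"rx": 0,"ry": 0.18,"rz": 0,"claw": 0},{"x": 0,"y": -50,"z": 0,"rx": 0,"ry": 0.18,"rz": 0,"claw": 0},{"x": 0,"y": -47,"z": 0,"rx": 0,"ry": 0.18,"rz": 0,"claw": 0},{"x": 0,"y": 0,"z": 0,"rx": 0,"ry": 0.18,"rz": 0,"claw": 0}]'

```text
time: 6.48
eef_pos: [0.4954, 0.296, 0.2555]
orientation: [-1.558, 0.159, -0.171]
wrist_force: [0.4, -1.1, -1.0]
width: 0.0929
```

```bash
python3 -c "
from h import *
pl(.53,-.01,.25,-.235)"
```

```text
rot [-0.0074  0.0244  0.007 ] then shift mm [ 104.9    5.5 -289.5] at [0.4954 0.296  0.2555] F [ 0.4  -1.12 -1.03] w 0.0929 t 6.475
```

Request:
jog_arm --moves '[{"x": 17,"y": 0,"z": -48,"rx": 0,"ry": 0.02,"rz": 0,"claw": 0},{"x": 17,"y": 0,"z": -48,"rx": 0,"ry": 0,"rz": 0,"claw": 0},{"x": 17,"y": 0,"z": -48,"rx": 0,"ry": 0,"rz": 0,"claw": 0},{"x": 17,"y": 0,"z": -48,"rx": 0,"ry": 0,"rz": 0,"claw": 0},{"x": 17,"y": 0,"z": -48,"rx": 0,"ry": 0,"rz": 0,"claw": 0},{"x": 17,"y": 0,"z": -48,"rx": 0,"ry": 0,"rz": 0,"claw": 0},{"x": 0,"y": 0,"z": 0,"rx": 0,"ry": 0,"rz": 0,"claw": 0},{"x": 0,"y": 0,"z": 0,"rx": 0,"ry": 0,"rz": 0,"claw": 0},{"x": 0,"y": 0,"z": 0,"rx": 0,"ry": 0,"rz": 0,"claw": 0}]'

```text
time: 7.6
eef_pos: [0.5295, -0.0067, 0.2506]
orientation: [-1.563, 0.174, -0.174]
wrist_force: [-0.5, 0.1, -0.8]
width: 0.0931
```

```bash
python3 look.py w3.png .469 -.001 -.236 0;python3 look.py w3b.png .616 .023 -.235 0; python3 -c "
from h import *
pl(.469,-.001,.010,-.236)"
```

```text
0.91 [294.4, 200.9, 349.9, 294.4] [ 0.616   0.0236 -0.2354] 0.946
0.83 [474.1, 30.5, 560.0, 150.1] [ 0.469 -0.001 -0.236] 0.0
0.95 [477.2, 28.3, 560.0, 150.5] [ 0.616  0.023 -0.235] 0.0
0.8 [246.7, 75.5, 302.6, 186.5] [ 0.616  0.023 -0.235] 0.0
0.56 [294.1, 197.6, 349.5, 293.6] [ 0.6162  0.0235 -0.2343] 0.956
rot [-0.0002  0.0132 -0.0001] then shift mm [-60.4 240.7  -7.6] at [ 0.5295 -0.0078  0.2507] F [ 0.51 -0.67  0.73] w 0.093 t 7.8
```

View pics/w3.png

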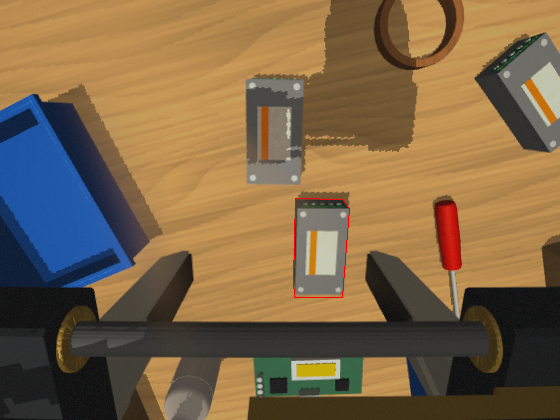

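Near module at (275,130) and far one at (320,248), whose fit is good. I'll refit the near one.

```bash
python3 look.py w4.png .469 -.001 -.236 0
```

```text
0.91 [247.3, 77.5, 305.2, 189.2] [ 4.684e-01  4.000e-04 -2.418e-01] 0.95
0.8 [292.8, 199.4, 350.0, 293.8] [ 0.6162  0.0235 -0.2316] 0.952
0.74 [478.4, 29.7, 560.0, 150.0] [ 0.469 -0.001 -0.236] 0.0
```

Request:
jog_arm --moves '[{"x": -31,"y": 50,"z": 0,"rx": 0,"ry": 0.017,"rz": 0,"claw": 0},{"x": -31,"y": 50,"z": 8,"rx": 0,"ry": 0,"rz": 0,"claw": 0},{"x": 0,"y": 50,"z": 0,"rx": 0,"ry": 0,"rz": 0,"claw": 0},{"x": 0,"y": 45,"z": 0,"rx": 0,"ry": 0,"rz": 0,"claw": 0},{"x": 0,"y": 30,"z": 0,"rx": 0,"ry": 0,"rz": 0,"claw": 0},{"x": 0,"y": 13,"z": 0,"rx": 0,"ry": 0,"rz": 0,"claw": 0},{"x": 0,"y": 0,"z": 0,"rx": 0,"ry": 0,"rz": 0,"claw": 0}]'

```text
time: 8.78
eef_pos: [0.4712, 0.0133, 0.0124]
orientation: [-1.563, 0.19, -0.189]
wrist_force: [0.8, 0.4, -0.0]
width: 0.0926
```

Request:
jog_arm --moves '[{"x": 0,"y": 0,"z": 0,"rx": 0,"ry": 0,"rz": 0,"claw": 120},{"x": 0,"y": 0,"z": 0,"rx": 0,"ry": 0,"rz": 0,"claw": 120},{"x": 0,"y": 0,"z": 0,"rx": 0,"ry": 0,"rz": 0,"claw": 120},{"x": 0,"y": 0,"z": 0,"rx": 0,"ry": 0,"rz": 0,"claw": 120}]'

```text
time: 9.28
eef_pos: [0.4713, 0.0121, 0.0133]
orientation: [-1.563, 0.19, -0.191]
wrist_force: [-1.2, -3.8, 5.7]
width: 0.0599
```

I shifted z the wrong way (+8 instead of −6), so the gripper was 13 mm off to the side. The module self-centred and is gripped at 59.9 mm. Now lift and weigh.

Request:
jog_arm --moves '[{"x": 0,"y": -12,"z": 0,"rx": 0,"ry": 0,"rz": 0,"claw": 120},{"x": 0,"y": -18,"z": 0,"rx": 0,"ry": 0,"rz": 0,"claw": 120},{"x": 0,"y": 0,"z": 0,"rx": 0,"ry": 0,"rz": 0,"claw": 120},{"x": 0,"y": 0,"z": 0,"rx": 0,"ry": 0,"rz": 0,"claw": 120},{"x": 0,"y": 0,"z": 0,"rx": 0,"ry": 0,"rz": 0,"claw": 120},{"x": 0,"y": 0,"z": 0,"rx": 0,"ry": 0,"rz": 0,"claw": 120}]'

```text
time: 10.02
eef_pos: [0.4708, 0.0133, 0.0422]
orientation: [-1.563, 0.191, -0.189]
wrist_force: [0.1, -0.3, -3.0]
width: 0.0594
```

Request:
jog_arm --moves '[{"x": 0,"y": 0,"z": 0,"rx": 0,"ry": 0,"rz": 0,"claw": 120}]'

```text
time: 10.15
eef_pos: [0.471, 0.0133, 0.0424]
orientation: [-1.563, 0.19, -0.189]
wrist_force: [0.9, 0.6, -2.7]
width: 0.0596
```

Request:
jog_arm --moves '[{"x": 0,"y": 0,"z": 0,"rx": 0,"ry": 0,"rz": 0,"claw": 120}]'

```text
time: 10.28
eef_pos: [0.4711, 0.0132, 0.0425]
orientation: [-1.563, 0.19, -0.19]
wrist_force: [-0.3, 0.1, -3.2]
width: 0.0599
```

About 3.0 N, so this is the lightest. I'll set it back and go to the third.

Request:
jog_arm --moves '[{"x": 0,"y": 15,"z": 0,"rx": 0,"ry": 0,"rz": 0,"claw": 120},{"x": 0,"y": 10,"z": 0,"rx": 0,"ry": 0,"rz": 0,"claw": 120},{"x": 0,"y": 4,"z": 0,"rx": 0,"ry": 0,"rz": 0,"claw": 120},{"x": 0,"y": 0,"z": 0,"rx": 0,"ry": 0,"rz": 0,"claw": 120},{"x": 0,"y": 0,"z": 0,"rx": 0,"ry": 0,"rz": 0,"claw": 0},{"x": 0,"y": 0,"z": 0,"rx": 0,"ry": 0,"rz": 0,"claw": 0},{"x": 0,"y": 0,"z": 0,"rx": 0,"ry": 0,"rz": 0,"claw": 0},{"x": 0,"y": -50,"z": 0,"rx": 0,"ry": 0,"rz": 0,"claw": 0},{"x": 0,"y": -50,"z": 0,"rx": 0,"ry": 0,"rz": 0,"claw": 0},{"x": 0,"y": 0,"z": 0,"rx": 0,"ry": 0,"rz": 0,"claw": 0}]'

```text
time: 11.52
eef_pos: [0.4738, 0.0133, 0.1169]
orientation: [-1.561, 0.183, -0.196]
wrist_force: [-0.6, -0.7, 0.2]
width: 0.093
```

```bash
python3 -c "
from h import *
pl(.6162,.0236,.010,-.234)"
```

```text
rot [-0.0025 -0.0079  0.0081] then shift mm [136.1 106.9  43. ] at [0.4738 0.0133 0.1169] F [-0.6  -0.67  0.16] w 0.093 t 11.525
```

Request:
jog_arm --moves '[{"x": 46,"y": 0,"z": 15,"rx": 0,"ry": -0.008,"rz": 0,"claw": 0},{"x": 46,"y": 0,"z": 14,"rx": 0,"ry": 0,"rz": 0,"claw": 0},{"x": 46,"y": 0,"z": 14,"rx": 0,"ry": 0,"rz": 0,"claw": 0},{"x": 0,"y": 0,"z": 0,"rx": 0,"ry": 0,"rz": 0,"claw": 0},{"x": 0,"y": 45,"z": 0,"rx": 0,"ry": 0,"rz": 0,"claw": 0},{"x": 0,"y": 40,"z": 0,"rx": 0,"ry": 0,"rz": 0,"claw": 0},{"x": 0,"y": 18,"z": 0,"rx": 0,"ry": 0,"rz": 0,"claw": 0},{"x": 0,"y": 0,"z": 0,"rx": 0,"ry": 0,"rz": 0,"claw": 0},{"x": 0,"y": 0,"z": 0,"rx": 0,"ry": 0,"rz": 0,"claw": 0}]'

```text
time: 12.65
eef_pos: [0.6163, 0.0227, 0.012]
orientation: [-1.563, 0.182, -0.185]
wrist_force: [0.4, -0.2, 0.1]
width: 0.0933
```

```bash
python3 -c "
from h import *
pl(.6162,.0236,.012,-.234)"
```

```text
rot [-0.0006  0.0001  0.0023] then shift mm [-0.3  0.   0.9] at [0.6163 0.0227 0.012 ] F [ 0.4  -0.21  0.14] w 0.0933 t 12.65
```

Request:
jog_arm --moves '[{"x": 0,"y": 0,"z": 0,"rx": 0,"ry": 0,"rz": 0,"claw": 120},{"x": 0,"y": 0,"z": 0,"rx": 0,"ry": 0,"rz": 0,"claw": 120},{"x": 0,"y": 0,"z": 0,"rx": 0,"ry": 0,"rz": 0,"claw": 120},{"x": 0,"y": 0,"z": 0,"rx": 0,"ry": 0,"rz": 0,"claw": 120},{"x": 0,"y": -12,"z": 0,"rx": 0,"ry": 0,"rz": 0,"claw": 120},{"x": 0,"y": -18,"z": 0,"rx": 0,"ry": 0,"rz": 0,"claw": 120},{"x": 0,"y": 0,"z": 0,"rx": 0,"ry": 0,"rz": 0,"claw": 120},{"x": 0,"y": 0,"z": 0,"rx": 0,"ry": 0,"rz": 0,"claw": 120},{"x": 0,"y": 0,"z": 0,"rx": 0,"ry": 0,"rz": 0,"claw": 120},{"x": 0,"y": 0,"z": 0,"rx": 0,"ry": 0,"rz": 0,"claw": 120}]' --force 45

```text
time: 13.9
eef_pos: [0.615, 0.0227, 0.0401]
orientation: [-1.563, 0.184, -0.183]
wrist_force: [0.3, -0.4, -6.9]
width: 0.0597
```

Request:
jog_arm --moves '[{"x": 0,"y": 0,"z": 0,"rx": 0,"ry": 0,"rz": 0,"claw": 120}]'

```text
time: 14.02
eef_pos: [0.6152, 0.0227, 0.0403]
orientation: [-1.563, 0.184, -0.183]
wrist_force: [0.2, -0.3, -6.8]
width: 0.0597
```

```bash
python3 -c "
from h import *
pl(.492,-.290,.17,.18)"
```

```text
rot [ 1.000e-04 -4.137e-01 -6.000e-04] then shift mm [-177.2 -129.7 -285.6] at [0.6152 0.0227 0.0403] F [ 0.21 -0.32 -6.81] w 0.0597 t 14.025
```

6.85 N: this is the heaviest. I'll take it to the tote.

Request:
jog_arm --moves '[{"x": 0,"y": -40,"z": 0,"rx": 0,"ry": 0,"rz": 0,"claw": 120},{"x": 0,"y": -50,"z": 0,"rx": 0,"ry": 0,"rz": 0,"claw": 120},{"x": 0,"y": -50,"z": 0,"rx": 0,"ry": 0,"rz": 0,"claw": 120},{"x": 0,"y": -50,"z": 0,"rx": 0,"ry": -0.14,"rz": 0,"claw": 120},{"x": 0,"y": 0,"z": 0,"rx": 0,"ry": -0.14,"rz": 0,"claw": 120},{"x": 0,"y": 0,"z": 0,"rx": 0,"ry": -0.14,"rz": 0,"claw": 120},{"x": -25,"y": 0,"z": -48,"rx": 0,"ry": 0,"rz": 0,"claw": 120},{"x": -25,"y": 0,"z": -48,"rx": 0,"ry": 0,"rz": 0,"claw": 120},{"x": -25,"y": 0,"z": -48,"rx": 0,"ry": 0,"rz": 0,"claw": 120},{"x": -25,"y": 0,"z": -48,"rx": 0,"ry": 0,"rz": 0,"claw": 120}]'

```text
time: 15.28
eef_pos: [0.5514, -0.1861, 0.2304]
orientation: [-1.566, -0.145, 0.147]
wrist_force: [0.8, -0.1, -6.8]
width: 0.0597
```

Request:
jog_arm --moves '[{"x": 0,"y": 0,"z": -48,"rx": 0,"ry": 0,"rz": 0,"claw": 120},{"x": 0,"y": 0,"z": -46,"rx": 0,"ry": 0,"rz": 0,"claw": 120},{"x": 0,"y": 0,"z": 0,"rx": 0,"ry": 0,"rz": 0,"claw": 120},{"x": 0,"y": 0,"z": 0,"rx": 0,"ry": 0,"rz": 0,"claw": 120},{"x": 0,"y": 0,"z": 0,"rx": 0,"ry": 0,"rz": 0,"claw": 120}]'

```text
time: 15.9
eef_pos: [0.5702, -0.2748, 0.2304]
orientation: [-1.564, -0.148, 0.148]
wrist_force: [-1.0, 0.4, -7.3]
width: 0.0596
```

```bash
python3 - <<'E'
from h import *
im=grab('wrist'); col=im['color'][:,:,::-1].copy()
for d in arm.masks_of('wrist','tote')[:2]:
    p,i=fit(im,d['mask'],[.492,-.290,.18],TOTE); print(round(d['score'],2),d['bbox'],p.round(4),i)
    col[d['mask'],1]//=2
# predicted rim from top fit (red) : inner edges at z=.07 and floor
for L,W,z in((.2,.174,.07),(.18,.154,.005)):
    c,s=np.cos(.181),np.sin(.181)
    P=[[.492+c*a-s*b,-.290+s*a+c*b,z] for a,b in((L/2,W/2),(L/2,-W/2),(-L/2,-W/2),(-L/2,W/2))]
    cv2.polylines(col,[np.round(proj(im,P)).astype(np.int32)],True,(0,0,255),1)
cv2.imwrite('pics/w5.png',col)
pl(.492,-.290,.12,.18)
E
```

```text
0.68 [176.1, 0.0, 380.7, 218.8] [ 0.4359 -0.2993  0.1832] 0.9431611775268157
rot [-0.0007  0.0085  0.    ] then shift mm [-79.7 110.7  -0.5] at [ 0.5703 -0.2753  0.2307] F [ 0.44 -0.44 -7.63] w 0.0598 t 16.0
```

View pics/w5.png

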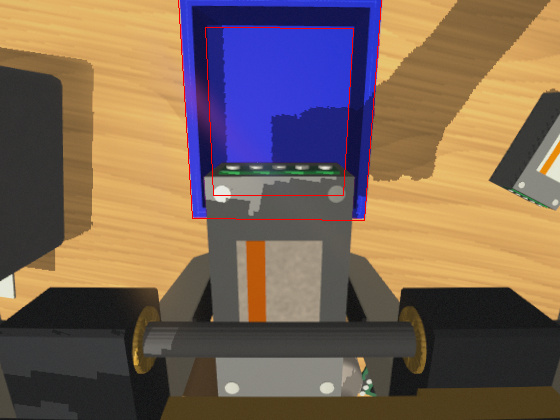

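The rim predicted from the top fit overlays the tote edges (rows 0–218, columns 180–380). I'll descend.

Request:
jog_arm --moves '[{"x": -40,"y": 0,"z": 0,"rx": 0,"ry": 0.008,"rz": 0,"claw": 120},{"x": -40,"y": 0,"z": 0,"rx": 0,"ry": 0,"rz": 0,"claw": 120},{"x": 0,"y": 40,"z": 0,"rx": 0,"ry": 0,"rz": 0,"claw": 120},{"x": 0,"y": 45,"z": 0,"rx": 0,"ry": 0,"rz": 0,"claw": 120},{"x": 0,"y": 40,"z": 0,"rx": 0,"ry": 0,"rz": 0,"claw": 120},{"x": 0,"y": 35,"z": 0,"rx": 0,"ry": 0,"rz": 0,"claw": 120},{"x": 0,"y": 25,"z": 0,"rx": 0,"ry": 0,"rz": 0,"claw": 120},{"x": 0,"y": 15,"z": 0,"rx": 0,"ry": 0,"rz": 0,"claw": 120},{"x": 0,"y": 5,"z": 0,"rx": 0,"ry": 0,"rz": 0,"claw": 120},{"x": 0,"y": 0,"z": 0,"rx": 0,"ry": 0,"rz": 0,"claw": 120}]'

```text
time: 17.25
eef_pos: [0.4922, -0.2916, 0.0263]
orientation: [-1.567, -0.141, 0.139]
wrist_force: [-0.1, -0.1, -7.6]
width: 0.0599
```

Request:
jog_arm --moves '[{"x": 0,"y": 2,"z": 0,"rx": 0,"ry": 0,"rz": 0,"claw": 120},{"x": 0,"y": 2,"z": 0,"rx": 0,"ry": 0,"rz": 0,"claw": 120},{"x": 0,"y": 0,"z": 0,"rx": 0,"ry": 0,"rz": 0,"claw": 120}]'

```text
time: 17.62
eef_pos: [0.4914, -0.2914, 0.0218]
orientation: [-1.566, -0.14, 0.14]
wrist_force: [-0.9, -0.0, -7.4]
width: 0.0598
```

Request:
jog_arm --moves '[{"x": 0,"y": 2,"z": 0,"rx": 0,"ry": 0,"rz": 0,"claw": 120},{"x": 0,"y": 2,"z": 0,"rx": 0,"ry": 0,"rz": 0,"claw": 120},{"x": 0,"y": 0,"z": 0,"rx": 0,"ry": 0,"rz": 0,"claw": 120}]'

```text
time: 18.0
eef_pos: [0.4912, -0.2912, 0.0174]
orientation: [-1.566, -0.14, 0.14]
wrist_force: [-0.4, 1.2, -7.6]
width: 0.0598
```

Request:
jog_arm --moves '[{"x": 0,"y": 1,"z": 0,"rx": 0,"ry": 0,"rz": 0,"claw": 120},{"x": 0,"y": 0,"z": 0,"rx": 0,"ry": 0,"rz": 0,"claw": 120}]'

```text
time: 18.25
eef_pos: [0.4914, -0.2913, 0.0166]
orientation: [-1.566, -0.14, 0.14]
wrist_force: [0.4, -0.5, -7.5]
width: 0.0598
```

Request:
jog_arm --moves '[{"x": 0,"y": 1,"z": 0,"rx": 0,"ry": 0,"rz": 0,"claw": 120},{"x": 0,"y": 0,"z": 0,"rx": 0,"ry": 0,"rz": 0,"claw": 120}]'

```text
time: 18.5
eef_pos: [0.4915, -0.2914, 0.0161]
orientation: [-1.566, -0.14, 0.14]
wrist_force: [-0.0, -0.3, -4.6]
width: 0.0599
```

Request:
jog_arm --moves '[{"x": 0,"y": 1,"z": 0,"rx": 0,"ry": 0,"rz": 0,"claw": 120},{"x": 0,"y": 0,"z": 0,"rx": 0,"ry": 0,"rz": 0,"claw": 120}]'

```text
time: 18.75
eef_pos: [0.4915, -0.2914, 0.016]
orientation: [-1.567, -0.14, 0.14]
wrist_force: [-3.2, 1.5, 6.8]
width: 0.0599
```

Contact at TCP z 0.016. I'll release, rise and look.

Request:
jog_arm --moves '[{"x": 0,"y": -1,"z": 0,"rx": 0,"ry": 0,"rz": 0,"claw": 120},{"x": 0,"y": 0,"z": 0,"rx": 0,"ry": 0,"rz": 0,"claw": 0},{"x": 0,"y": 0,"z": 0,"rx": 0,"ry": 0,"rz": 0,"claw": 0},{"x": 0,"y": 0,"z": 0,"rx": 0,"ry": 0,"rz": 0,"claw": 0},{"x": 0,"y": 0,"z": 0,"rx": 0,"ry": 0,"rz": 0,"claw": 0},{"x": 0,"y": -30,"z": 0,"rx": 0,"ry": 0,"rz": 0,"claw": 0},{"x": 0,"y": -50,"z": 0,"rx": 0,"ry": 0,"rz": 0,"claw": 0},{"x": 0,"y": -50,"z": 0,"rx": 0,"ry": 0,"rz": 0,"claw": 0},{"x": 30,"y": -50,"z": 0,"rx": 0,"ry": 0,"rz": 0,"claw": 0},{"x": 30,"y": -50,"z": 0,"rx": 0,"ry": 0,"rz": 0,"claw": 0}]'

```text
time: 20.0
eef_pos: [0.5507, -0.2807, 0.2477]
orientation: [-1.567, -0.14, 0.139]
wrist_force: [1.5, -0.4, -0.5]
width: 0.0934
```

Request:
jog_arm --moves '[{"x": 0,"y": 0,"z": 0,"rx": 0,"ry": 0,"rz": 0,"claw": 0},{"x": 0,"y": 0,"z": 0,"rx": 0,"ry": 0,"rz": 0,"claw": 0}]'

```text
time: 20.25
eef_pos: [0.5493, -0.2806, 0.2446]
orientation: [-1.566, -0.138, 0.142]
wrist_force: [0.4, -0.2, -1.6]
width: 0.0931
```

```bash
python3 look.py w6.png .4915 -.2914 .18 .005; python3 -c "
from h import *
pl(.4916,.296,.25,.519)"
```

```text
0.92 [481.9, 111.0, 559.0, 224.9] [ 0.4915 -0.2914  0.18  ] 0.0
0.79 [248.1, 82.2, 308.1, 191.3] [ 0.491  -0.2917  0.1787] 0.959
rot [-0.0027 -0.342  -0.0037] then shift mm [236.7  -6.3 529.1] at [ 0.5485 -0.2808  0.2437] F [-0.12 -0.38 -0.86] w 0.0931 t 20.35
```

View pics/w6.png

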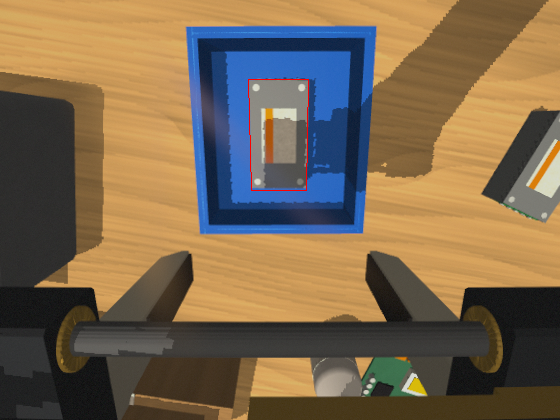

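The heaviest stands centred in the tote at (278,135), at (0.491, −0.292, yaw 0.179). Next is the middle one.

Request:
jog_arm --moves '[{"x": 0,"y": -3,"z": 0,"rx": 0,"ry": -0.17,"rz": 0,"claw": 0},{"x": 0,"y": -3,"z": 0,"rx": 0,"ry": -0.17,"rz": 0,"claw": 0},{"x": 26,"y": 0,"z": 58,"rx": 0,"ry": 0,"rz": 0,"claw": 0},{"x": 26,"y": 0,"z": 58,"rx": 0,"ry": 0,"rz": 0,"claw": 0},{"x": 26,"y": 0,"z": 58,"rx": 0,"ry": 0,"rz": 0,"claw": 0},{"x": 26,"y": 0,"z": 58,"rx": 0,"ry": 0,"rz": 0,"claw": 0},{"x": 26,"y": 0,"z": 58,"rx": 0,"ry": 0,"rz": 0,"claw": 0},{"x": 26,"y": 0,"z": 58,"rx": 0,"ry": 0,"rz": 0,"claw": 0},{"x": 26,"y": 0,"z": 58,"rx": 0,"ry": 0,"rz": 0,"claw": 0},{"x": 26,"y": 0,"z": 58,"rx": 0,"ry": 0,"rz": 0,"claw": 0}]'

```text
time: 21.6
eef_pos: [0.501, 0.2175, 0.2503]
orientation: [-1.534, -0.403, 0.407]
wrist_force: [0.4, -1.0, -0.1]
width: 0.0929
```

Request:
jog_arm --moves '[{"x": 26,"y": 0,"z": 58,"rx": 0,"ry": 0,"rz": 0,"claw": 0},{"x": 0,"y": 50,"z": 0,"rx": 0,"ry": 0,"rz": 0,"claw": 0},{"x": 0,"y": 50,"z": 0,"rx": 0,"ry": 0,"rz": 0,"claw": 0},{"x": 0,"y": 0,"z": 0,"rx": 0,"ry": 0,"rz": 0,"claw": 0},{"x": 0,"y": 0,"z": 0,"rx": 0,"ry": 0,"rz": 0,"claw": 0}]'

```text
time: 22.22
eef_pos: [0.4968, 0.2791, 0.1526]
orientation: [-1.532, -0.406, 0.405]
wrist_force: [0.9, 0.4, -0.1]
width: 0.0933
```

```bash
python3 -c "
from h import *
pl(.492,.2955,.012,.519)"
```

```text
rot [ 0.     -0.0017  0.0012] then shift mm [  3.9 140.6  16.7] at [0.4968 0.2791 0.1526] F [ 0.86  0.41 -0.09] w 0.0933 t 22.225
```

Request:
jog_arm --moves '[{"x": 4,"y": 30,"z": 17,"rx": 0,"ry": 0,"rz": 0,"claw": 0},{"x": 0,"y": 50,"z": 0,"rx": 0,"ry": 0,"rz": 0,"claw": 0},{"x": 0,"y": 40,"z": 0,"rx": 0,"ry": 0,"rz": 0,"claw": 0},{"x": 0,"y": 20,"z": 0,"rx": 0,"ry": 0,"rz": 0,"claw": 0},{"x": 0,"y": 0,"z": 0,"rx": 0,"ry": 0,"rz": 0,"claw": 0},{"x": 0,"y": 0,"z": 0,"rx": 0,"ry": 0,"rz": 0,"claw": 0}]'

```text
time: 22.98
eef_pos: [0.4929, 0.2968, 0.0138]
orientation: [-1.531, -0.409, 0.402]
wrist_force: [-0.2, -0.1, 0.2]
width: 0.0928
```

Request:
jog_arm --moves '[{"x": 0,"y": 0,"z": 0,"rx": 0,"ry": 0,"rz": 0,"claw": 120},{"x": 0,"y": 0,"z": 0,"rx": 0,"ry": 0,"rz": 0,"claw": 120},{"x": 0,"y": 0,"z": 0,"rx": 0,"ry": 0,"rz": 0,"claw": 120},{"x": 0,"y": 0,"z": 0,"rx": 0,"ry": 0,"rz": 0,"claw": 120}]'

```text
time: 23.48
eef_pos: [0.4918, 0.2949, 0.0119]
orientation: [-1.534, -0.406, 0.406]
wrist_force: [1.1, -1.1, 2.0]
width: 0.0598
```

Request:
jog_arm --moves '[{"x": 0,"y": -20,"z": 0,"rx": 0,"ry": 0,"rz": 0,"claw": 120},{"x": 0,"y": -50,"z": 0,"rx": 0,"ry": 0,"rz": 0,"claw": 120},{"x": 0,"y": -50,"z": 0,"rx": 0,"ry": 0,"rz": 0,"claw": 120},{"x": 0,"y": -50,"z": 0,"rx": 0,"ry": 0,"rz": 0,"claw": 120},{"x": 0,"y": -45,"z": 0,"rx": 0,"ry": 0,"rz": 0,"claw": 120},{"x": 0,"y": 0,"z": 0,"rx": 0,"ry": 0,"rz": 0,"claw": 120},{"x": 0,"y": 0,"z": 0,"rx": 0,"ry": 0,"rz": 0,"claw": 120}]'

```text
time: 24.35
eef_pos: [0.4895, 0.2948, 0.2242]
orientation: [-1.534, -0.402, 0.411]
wrist_force: [-1.0, 0.3, -5.6]
width: 0.06
```

```bash
python3 -c "
from h import *
pl(.491,-.2917,.2,.179)"
```

```text
rot [ 0.0013  0.3394 -0.0054] then shift mm [-102.9   24.2 -577.4] at [0.4895 0.2948 0.2242] F [-0.95  0.35 -5.56] w 0.06 t 24.35
```

Request:
jog_arm --moves '[{"x": 0,"y": 0,"z": 0,"rx": 0,"ry": 0.17,"rz": 0,"claw": 120},{"x": 0,"y": 0,"z": 0,"rx": 0,"ry": 0.17,"rz": 0,"claw": 120},{"x": -10,"y": 0,"z": -55,"rx": 0,"ry": 0,"rz": 0,"claw": 120},{"x": -10,"y": 0,"z": -55,"rx": 0,"ry": 0,"rz": 0,"claw": 120},{"x": -10,"y": 0,"z": -55,"rx": 0,"ry": 0,"rz": 0,"claw": 120},{"x": -10,"y": 0,"z": -55,"rx": 0,"ry": 0,"rz": 0,"claw": 120},{"x": -10,"y": 0,"z": -55,"rx": 0,"ry": 0,"rz": 0,"claw": 120},{"x": -10,"y": 0,"z": -55,"rx": 0,"ry": 0,"rz": 0,"claw": 120},{"x": -10,"y": 0,"z": -55,"rx": 0,"ry": 0,"rz": 0,"claw": 120},{"x": -10,"y": 0,"z": -55,"rx": 0,"ry": 0,"rz": 0,"claw": 120}]'

```text
time: 25.6
eef_pos: [0.4885, -0.1524, 0.2238]
orientation: [-1.564, -0.136, 0.145]
wrist_force: [0.6, 0.7, -4.6]
width: 0.0596
```

Request:
jog_arm --moves '[{"x": -10,"y": 0,"z": -55,"rx": 0,"ry": 0,"rz": 0,"claw": 120},{"x": -10,"y": 0,"z": -55,"rx": 0,"ry": 0,"rz": 0,"claw": 120},{"x": 0,"y": 0,"z": -25,"rx": 0,"ry": 0,"rz": 0,"claw": 120},{"x": 0,"y": 0,"z": 0,"rx": 0,"ry": 0,"rz": 0,"claw": 120},{"x": 0,"y": 0,"z": 0,"rx": 0,"ry": 0,"rz": 0,"claw": 120},{"x": 0,"y": 0,"z": 0,"rx": 0,"ry": 0,"rz": 0,"claw": 120}]'

```text
time: 26.35
eef_pos: [0.4946, -0.2856, 0.2257]
orientation: [-1.564, -0.141, 0.143]
wrist_force: [0.8, -0.0, -3.6]
width: 0.0599
```

```bash
python3 -c "
from h import *
pl(.491,-.2917,.060,.179)"
```

```text
rot [-0.0022  0.0019 -0.0014] then shift mm [ -4.6 165.7  -5.4] at [ 0.4946 -0.2856  0.2257] F [ 0.79 -0.03 -3.65] w 0.0599 t 26.35
```

Request:
jog_arm --moves '[{"x": -5,"y": 20,"z": -6,"rx": 0,"ry": 0,"rz": 0,"claw": 120},{"x": 0,"y": 40,"z": 0,"rx": 0,"ry": 0,"rz": 0,"claw": 120},{"x": 0,"y": 40,"z": 0,"rx": 0,"ry": 0,"rz": 0,"claw": 120},{"x": 0,"y": 30,"z": 0,"rx": 0,"ry": 0,"rz": 0,"claw": 120},{"x": 0,"y": 20,"z": 0,"rx": 0,"ry": 0,"rz": 0,"claw": 120},{"x": 0,"y": 5,"z": 0,"rx": 0,"ry": 0,"rz": 0,"claw": 120},{"x": 0,"y": 0,"z": 0,"rx": 0,"ry": 0,"rz": 0,"claw": 120},{"x": 0,"y": 0,"z": 0,"rx": 0,"ry": 0,"rz": 0,"claw": 120}]'

```text
time: 27.35
eef_pos: [0.4917, -0.2948, 0.0729]
orientation: [-1.568, -0.142, 0.139]
wrist_force: [-0.6, 0.2, -5.0]
width: 0.06
```

```bash
python3 -c "
from h import *
pl(.491,-.2917,.061,.179)"
```

```text
rot [ 0.0016 -0.0005  0.0019] then shift mm [-0.2 11.9  3.1] at [ 0.4917 -0.2948  0.0729] F [-0.55  0.18 -5.04] w 0.06 t 27.35
```

Request:
jog_arm --moves '[{"x": 0,"y": 3,"z": 3,"rx": 0,"ry": 0,"rz": 0,"claw": 120},{"x": 0,"y": 3,"z": 0,"rx": 0,"ry": 0,"rz": 0,"claw": 120},{"x": 0,"y": 3,"z": 0,"rx": 0,"ry": 0,"rz": 0,"claw": 120},{"x": 0,"y": 0,"z": 0,"rx": 0,"ry": 0,"rz": 0,"claw": 120},{"x": 0,"y": 0,"z": 0,"rx": 0,"ry": 0,"rz": 0,"claw": 120}]'

```text
time: 27.98
eef_pos: [0.4903, -0.2916, 0.0626]
orientation: [-1.566, -0.14, 0.14]
wrist_force: [-1.1, 0.7, -4.7]
width: 0.0596
```

Request:
jog_arm --moves '[{"x": 0,"y": 1,"z": 0,"rx": 0,"ry": 0,"rz": 0,"claw": 120},{"x": 0,"y": 0,"z": 0,"rx": 0,"ry": 0,"rz": 0,"claw": 120}]'

```text
time: 28.22
eef_pos: [0.4903, -0.2915, 0.0616]
orientation: [-1.566, -0.14, 0.14]
wrist_force: [0.3, 0.6, -4.7]
width: 0.0597
```

Request:
jog_arm --moves '[{"x": 0,"y": 1,"z": 0,"rx": 0,"ry": 0,"rz": 0,"claw": 120},{"x": 0,"y": 0,"z": 0,"rx": 0,"ry": 0,"rz": 0,"claw": 120}]'

```text
time: 28.48
eef_pos: [0.4904, -0.2916, 0.0609]
orientation: [-1.566, -0.14, 0.14]
wrist_force: [-0.6, 0.2, -1.2]
width: 0.0598
```

Contact at z 0.061 as expected. I'll release, retreat and look.

Request:
jog_arm --moves '[{"x": 0,"y": 0.3,"z": 0,"rx": 0,"ry": 0,"rz": 0,"claw": 120},{"x": 0,"y": 0,"z": 0,"rx": 0,"ry": 0,"rz": 0,"claw": 0},{"x": 0,"y": 0,"z": 0,"rx": 0,"ry": 0,"rz": 0,"claw": 0},{"x": 0,"y": 0,"z": 0,"rx": 0,"ry": 0,"rz": 0,"claw": 0},{"x": 0,"y": 0,"z": 0,"rx": 0,"ry": 0,"rz": 0,"claw": 0},{"x": 0,"y": -20,"z": 0,"rx": 0,"ry": 0,"rz": 0,"claw": 0},{"x": 0,"y": -50,"z": 0,"rx": 0,"ry": 0,"rz": 0,"claw": 0},{"x": 0,"y": -50,"z": 0,"rx": 0,"ry": 0,"rz": 0,"claw": 0},{"x": 30,"y": -50,"z": 0,"rx": 0,"ry": 0,"rz": 0,"claw": 0},{"x": 30,"y": -20,"z": 0,"rx": 0,"ry": 0,"rz": 0,"claw": 0}]'

```text
time: 29.72
eef_pos: [0.5511, -0.2817, 0.2545]
orientation: [-1.57, -0.144, 0.135]
wrist_force: [-0.7, -0.8, 0.6]
width: 0.0928
```

Request:
jog_arm --moves '[{"x": 0,"y": 0,"z": 0,"rx": 0,"ry": 0,"rz": 0,"claw": 0},{"x": 0,"y": 0,"z": 0,"rx": 0,"ry": 0,"rz": 0,"claw": 0}]'

```text
time: 29.98
eef_pos: [0.5475, -0.2811, 0.2489]
orientation: [-1.565, -0.136, 0.142]
wrist_force: [-0.1, 0.4, -0.9]
width: 0.0929
```

```bash
python3 look.py w7.png .490 -.2917 .18 .049; python3 -c "
from h import *
pl(.53,-.01,.25,-.24)"
```

```text
0.94 [247.0, 73.6, 312.6, 194.9] [ 0.4905 -0.2917  0.1715] 0.948
0.86 [482.0, 112.8, 559.3, 223.4] [ 0.49   -0.2917  0.18  ] 0.0
rot [-0.0007  0.4164 -0.004 ] then shift mm [-81.2  -1.2 259.6] at [ 0.5472 -0.2814  0.2488] F [-0.09  0.5  -0.31] w 0.0931 t 30.075
```

View pics/w7.png

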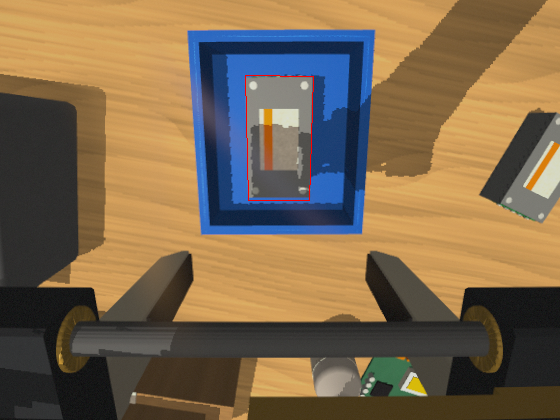

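The second module sits squarely on the first at (280,137). Next is the lightest.

Request:
jog_arm --moves '[{"x": 0,"y": 0,"z": 0,"rx": 0,"ry": 0.14,"rz": 0,"claw": 0},{"x": 0,"y": 0,"z": 0,"rx": 0,"ry": 0.14,"rz": 0,"claw": 0},{"x": 0,"y": 0,"z": 0,"rx": 0,"ry": 0.14,"rz": 0,"claw": 0},{"x": -29,"y": 0,"z": 52,"rx": 0,"ry": 0,"rz": 0,"claw": 0},{"x": -29,"y": 0,"z": 52,"rx": 0,"ry": 0,"rz": 0,"claw": 0},{"x": -29,"y": 0,"z": 52,"rx": 0,"ry": 0,"rz": 0,"claw": 0},{"x": -29,"y": 0,"z": 52,"rx": 0,"ry": 0,"rz": 0,"claw": 0},{"x": -28,"y": 40,"z": 52,"rx": 0,"ry": 0,"rz": 0,"claw": 0},{"x": 0,"y": 40,"z": 0,"rx": 0,"ry": 0,"rz": 0,"claw": 0},{"x": 0,"y": 0,"z": 0,"rx": 0,"ry": 0,"rz": 0,"claw": 0}]'

```text
time: 31.32
eef_pos: [0.4703, -0.0015, 0.1729]
orientation: [-1.564, 0.196, -0.184]
wrist_force: [0.4, -1.0, 0.8]
width: 0.093
```

Request:
jog_arm --moves '[{"x": 0,"y": 0,"z": 0,"rx": 0,"ry": 0,"rz": 0,"claw": 0}]'

```text
time: 31.45
eef_pos: [0.4741, -0.0024, 0.1761]
orientation: [-1.563, 0.191, -0.193]
wrist_force: [0.8, 0.0, 0.0]
width: 0.0933
```

```bash
python3 -c "
from h import *
pl(.471,.0132,.012,-.242)"
```

```text
rot [ 0.0004 -0.0023  0.0011] then shift mm [ -6.7 164.1  14.4] at [ 0.4741 -0.0024  0.1761] F [0.8  0.02 0.  ] w 0.0933 t 31.45
```

Request:
jog_arm --moves '[{"x": -6,"y": 40,"z": 14,"rx": 0,"ry": 0,"rz": 0,"claw": 0},{"x": 0,"y": 45,"z": 0,"rx": 0,"ry": 0,"rz": 0,"claw": 0},{"x": 0,"y": 40,"z": 0,"rx": 0,"ry": 0,"rz": 0,"claw": 0},{"x": 0,"y": 26,"z": 0,"rx": 0,"ry": 0,"rz": 0,"claw": 0},{"x": 0,"y": 10,"z": 0,"rx": 0,"ry": 0,"rz": 0,"claw": 0},{"x": 0,"y": 0,"z": 0,"rx": 0,"ry": 0,"rz": 0,"claw": 0},{"x": 0,"y": 0,"z": 0,"rx": 0,"ry": 0,"rz": 0,"claw": 0}]'

```text
time: 32.33
eef_pos: [0.4723, 0.0138, 0.0156]
orientation: [-1.562, 0.188, -0.192]
wrist_force: [0.0, 0.6, 1.0]
width: 0.0932
```

```bash
python3 -c "
from h import *
pl(.471,.0132,.012,-.242)"
```

```text
rot [-0.0007 -0.0003  0.0027] then shift mm [-1.1  3.6 -0.9] at [0.4723 0.0138 0.0156] F [0.03 0.58 0.99] w 0.0932 t 32.325
```

Request:
jog_arm --moves '[{"x": 0,"y": 2,"z": 0,"rx": 0,"ry": 0,"rz": 0,"claw": 0},{"x": 0,"y": 0,"z": 0,"rx": 0,"ry": 0,"rz": 0,"claw": 120},{"x": 0,"y": 0,"z": 0,"rx": 0,"ry": 0,"rz": 0,"claw": 120},{"x": 0,"y": 0,"z": 0,"rx": 0,"ry": 0,"rz": 0,"claw": 120},{"x": 0,"y": 0,"z": 0,"rx": 0,"ry": 0,"rz": 0,"claw": 120}]'

```text
time: 32.95
eef_pos: [0.4711, 0.0139, 0.0123]
orientation: [-1.563, 0.19, -0.19]
wrist_force: [-0.5, -0.8, 1.0]
width: 0.0597
```

Request:
jog_arm --moves '[{"x": 0,"y": -20,"z": 0,"rx": 0,"ry": 0,"rz": 0,"claw": 120},{"x": 0,"y": -50,"z": 0,"rx": 0,"ry": 0,"rz": 0,"claw": 120},{"x": 0,"y": -50,"z": 0,"rx": 0,"ry": 0,"rz": 0,"claw": 120},{"x": 0,"y": -50,"z": 0,"rx": 0,"ry": 0,"rz": 0,"claw": 120},{"x": 0,"y": -45,"z": 0,"rx": 0,"ry": -0.14,"rz": 0,"claw": 120},{"x": 0,"y": 0,"z": 0,"rx": 0,"ry": -0.14,"rz": 0,"claw": 120},{"x": 0,"y": 0,"z": 0,"rx": 0,"ry": -0.14,"rz": 0,"claw": 120},{"x": 0,"y": 0,"z": 0,"rx": 0,"ry": 0,"rz": 0,"claw": 120},{"x": 0,"y": 0,"z": 0,"rx": 0,"ry": 0,"rz": 0,"claw": 120}]'

```text
time: 34.08
eef_pos: [0.4706, 0.0139, 0.2268]
orientation: [-1.566, -0.137, 0.139]
wrist_force: [0.1, 0.2, -2.2]
width: 0.0598
```

```bash
python3 -c "
from h import *
pl(.4905,-.2917,.22,.177)"
```

```text
rot [-0.0001 -0.0008 -0.0015] then shift mm [ -34.2    6.8 -304.3] at [0.4706 0.0139 0.2268] F [ 0.06  0.24 -2.15] w 0.0598 t 34.075
```

Now over to the stack; expected contact at TCP z ≈ 0.105.

Request:
jog_arm --moves '[{"x": -6,"y": 0,"z": -51,"rx": 0,"ry": 0,"rz": 0,"claw": 120},{"x": -6,"y": 0,"z": -51,"rx": 0,"ry": 0,"rz": 0,"claw": 120},{"x": -6,"y": 0,"z": -51,"rx": 0,"ry": 0,"rz": 0,"claw": 120},{"x": -6,"y": 0,"z": -51,"rx": 0,"ry": 0,"rz": 0,"claw": 120},{"x": -5,"y": 0,"z": -50,"rx": 0,"ry": 0,"rz": 0,"claw": 120},{"x": -5,"y": 0,"z": -50,"rx": 0,"ry": 0,"rz": 0,"claw": 120},{"x": 0,"y": 0,"z": 0,"rx": 0,"ry": 0,"rz": 0,"claw": 120},{"x": 0,"y": 40,"z": 0,"rx": 0,"ry": 0,"rz": 0,"claw": 120},{"x": 0,"y": 40,"z": 0,"rx": 0,"ry": 0,"rz": 0,"claw": 120},{"x": 0,"y": 25,"z": 0,"rx": 0,"ry": 0,"rz": 0,"claw": 120}]'

```text
time: 35.33
eef_pos: [0.4907, -0.2892, 0.12]
orientation: [-1.563, -0.138, 0.142]
wrist_force: [0.2, -0.4, -2.3]
width: 0.0599
```

Request:
jog_arm --moves '[{"x": 0,"y": 0,"z": 0,"rx": 0,"ry": 0,"rz": 0,"claw": 120},{"x": 0,"y": 0,"z": 0,"rx": 0,"ry": 0,"rz": 0,"claw": 120},{"x": 0,"y": 0,"z": 0,"rx": 0,"ry": 0,"rz": 0,"claw": 120}]'

```text
time: 35.7
eef_pos: [0.4926, -0.2915, 0.1238]
orientation: [-1.568, -0.142, 0.138]
wrist_force: [0.3, 0.7, -2.9]
width: 0.0596
```

```bash
python3 -c "
from h import *
pl(.4905,-.2917,.105,.177)"
```

```text
rot [0.0019 0.0013 0.0023] then shift mm [-2.  18.8  0.2] at [ 0.4926 -0.2915  0.1238] F [ 0.3   0.68 -2.85] w 0.0596 t 35.7
```

Request:
jog_arm --moves '[{"x": -1,"y": 6,"z": 0,"rx": 0,"ry": 0,"rz": 0,"claw": 120},{"x": 0,"y": 5,"z": 0,"rx": 0,"ry": 0,"rz": 0,"claw": 120},{"x": 0,"y": 3,"z": 0,"rx": 0,"ry": 0,"rz": 0,"claw": 120},{"x": 0,"y": 1,"z": 0,"rx": 0,"ry": 0,"rz": 0,"claw": 120},{"x": 0,"y": 0,"z": 0,"rx": 0,"ry": 0,"rz": 0,"claw": 120},{"x": 0,"y": 0,"z": 0,"rx": 0,"ry": 0,"rz": 0,"claw": 120}]'

```text
time: 36.45
eef_pos: [0.4907, -0.2915, 0.1074]
orientation: [-1.566, -0.14, 0.14]
wrist_force: [-0.3, 0.3, -2.1]
width: 0.0598
```

Request:
jog_arm --moves '[{"x": 0,"y": 1,"z": 0,"rx": 0,"ry": 0,"rz": 0,"claw": 120},{"x": 0,"y": 0,"z": 0,"rx": 0,"ry": 0,"rz": 0,"claw": 120}]'

```text
time: 36.7
eef_pos: [0.4906, -0.2914, 0.1063]
orientation: [-1.566, -0.14, 0.14]
wrist_force: [0.3, -0.2, -2.4]
width: 0.0599
```

Request:
jog_arm --moves '[{"x": 0,"y": 1,"z": 0,"rx": 0,"ry": 0,"rz": 0,"claw": 120},{"x": 0,"y": 0,"z": 0,"rx": 0,"ry": 0,"rz": 0,"claw": 120}]'

```text
time: 36.95
eef_pos: [0.4907, -0.2914, 0.1054]
orientation: [-1.566, -0.14, 0.14]
wrist_force: [0.2, -0.6, -1.5]
width: 0.0603
```

Request:
jog_arm --moves '[{"x": 0,"y": 0.6,"z": 0,"rx": 0,"ry": 0,"rz": 0,"claw": 120},{"x": 0,"y": 0,"z": 0,"rx": 0,"ry": 0,"rz": 0,"claw": 120}]'

```text
time: 37.2
eef_pos: [0.4907, -0.2915, 0.1054]
orientation: [-1.567, -0.14, 0.14]
wrist_force: [-0.9, 0.7, 3.8]
width: 0.0596
```

In contact with a light load. Release, retreat and look.

Request:
jog_arm --moves '[{"x": 0,"y": -0.3,"z": 0,"rx": 0,"ry": 0,"rz": 0,"claw": 120},{"x": 0,"y": 0,"z": 0,"rx": 0,"ry": 0,"rz": 0,"claw": 0},{"x": 0,"y": 0,"z": 0,"rx": 0,"ry": 0,"rz": 0,"claw": 0},{"x": 0,"y": 0,"z": 0,"rx": 0,"ry": 0,"rz": 0,"claw": 0},{"x": 0,"y": 0,"z": 0,"rx": 0,"ry": 0,"rz": 0,"claw": 0},{"x": 0,"y": -20,"z": 0,"rx": 0,"ry": 0,"rz": 0,"claw": 0},{"x": 0,"y": -50,"z": 0,"rx": 0,"ry": 0,"rz": 0,"claw": 0},{"x": 0,"y": -50,"z": 0,"rx": 0,"ry": 0,"rz": 0,"claw": 0},{"x": 30,"y": -35,"z": 0,"rx": 0,"ry": 0,"rz": 0,"claw": 0},{"x": 30,"y": 0,"z": 0,"rx": 0,"ry": 0,"rz": 0,"claw": 0}]'

```text
time: 38.45
eef_pos: [0.5519, -0.2818, 0.2643]
orientation: [-1.571, -0.145, 0.134]
wrist_force: [0.4, -0.4, -0.9]
width: 0.0929
```

Request:
jog_arm --moves '[{"x": 0,"y": 0,"z": 0,"rx": 0,"ry": 0,"rz": 0,"claw": 0},{"x": 0,"y": 0,"z": 0,"rx": 0,"ry": 0,"rz": 0,"claw": 0},{"x": 0,"y": 0,"z": 0,"rx": 0,"ry": 0,"rz": 0,"claw": 0}]'

```text
time: 38.83
eef_pos: [0.5482, -0.2815, 0.2596]
orientation: [-1.566, -0.137, 0.14]
wrist_force: [0.5, -0.9, -0.9]
width: 0.0931
```

```bash
python3 look.py w8.png .4907 -.2915 .177 .093; python3 -c "
from h import *
i=grab('scene'); cv2.imwrite('pics/s2.png',cv2.resize(i['color'][40:240,130:400,::-1],None,fx=2.8,fy=2.8))
s=arm.read_state();print(s['time'],s['width'],s['wrist_force'],s['joint_velocities'])"
```

```text
0.55 [243.3, 70.3, 317.2, 206.7] [ 0.4908 -0.2917  0.1756] 0.962
38.975 0.09297445682465579 [-0.29288301  0.57606568  0.02621453] [-1.77107228e-03 -2.79434628e-06 -6.16258071e-03 -6.28543376e-03
 -2.04771770e-04 -3.28893493e-04  1.26942806e-04]
```

View pics/s2.png

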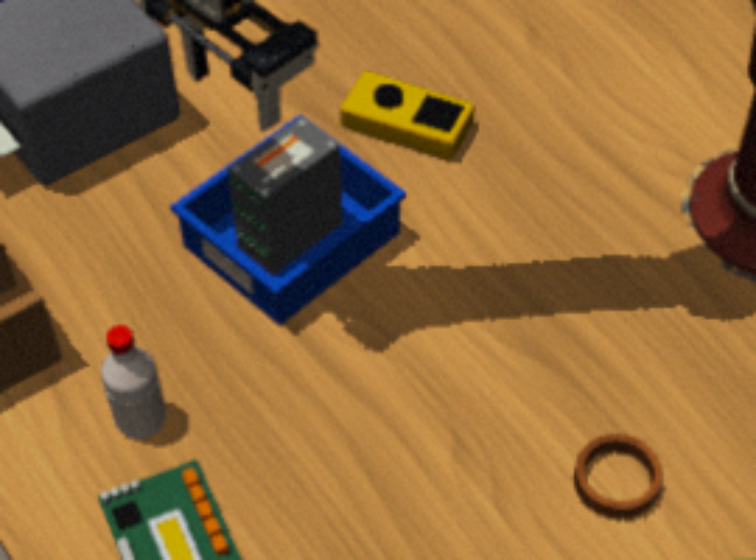

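View pics/w8.png

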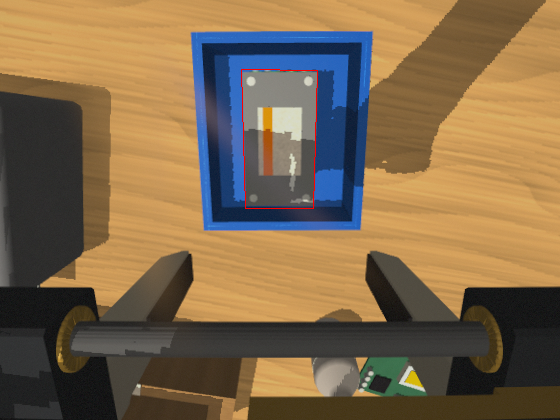

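The scene crop shows a square stack of three in the tote (around crop (285,195)). The wrist view shows the top module at (280,138), in line with the others, and the gripper is clear. Handing in.

```bash
python3 -c "
from rig import arm
print(arm.job_done())"
```

```text
the job is handed in; nothing more can be done
None
```

The three grey modules are stacked in the blue tote, heaviest at the bottom and lightest on top, and the job is handed in at about 39 s of the 72 s allowed. No verdict is reported back.

- **Weights:** hefting gave about 6.9 N, 4.5 N and 3.0 N. The lightest read 2.2–2.9 N on the second lift, so the order was clear.
- **Placing:** each module was lowered in small steps of 1–3 mm until the wrist force showed contact, then released. Contact came within about 1 mm of the heights expected. The highest force seen in setting down was about 15 N on the tote floor.
- **Final checks:** the three modules, each fitted from the wrist camera just after placing, agree within about 1 mm and 0.01 rad. The stack is about 2 mm from the tote's centre. The scene picture shows it upright and square, with the gripper open and clear.
- **What went wrong:**
  - The first two move calls were refused, with no motion, because their rows left out fields.
  - I shifted the wrong way on the first grasp of the lightest module, which pushed it about 12 mm sideways on the bench. It was still gripped properly.
  - The tote fit from the wrist camera disagreed because the held module blocked the view. I used the top-camera fit instead, and its rim overlay matched.
- **Not checked:** I did not measure the bystanders again at the end. Nothing suggested the arm touched any of them, and those in the last pictures looked unmoved. The pink look-alike was left alone.

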